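Put the loose impact sockets back on the tray in order of size

ROBOT

A 7-joint arm with a two-finger parallel gripper is mounted at the origin on the work surface. World frame = base frame: x ahead of the robot, y to its left, z up, the work surface at z = 0. Lengths are in m, angles in rad, forces in N, time in s.
With the tool pointing down it reaches from about 0.425 to 0.925 m from the base axis. Payload 6.8 kg.
Tool frame: the origin (TCP) lies on the front face of the gripper's body, between the roots of the fingers; the fingertips stand 73 mm ahead of it and the grasp point (between the pads) lies 54 mm ahead of it (tcp_to_tips is the distance from the TCP to the fingertips, in m); z points along the fingers, x is the direction in which the jaws open and shut, and the axes are right-handed (so a half turn about z gives the same grasp; the last joint's range is limited). The gripper opens to 85 mm and grips with 20 to 120 N. Pads are 22 mm wide; open, the fingers measure 114 mm over their backs; the gripper's body (76 mm by 85 mm) begins 54 mm behind the grasp point. The pads swing forward as they close: fully open they stand 13 mm farther back than shut.
Start: joints at [1.013, 0.477, 0.022, 1.555, -0.011, 1.109, -0.083], TCP at [0.293, -0.608, 0.304] pointing down, gripper open.
Joint ranges: [-2.96, 2.96], [-0.34, 2.1], [-1.41, 1.46], [0.24, 2.44], [-1.37, 4.51], [0.17, 1.92], [-2.96, 2.96]. Speed limits (rad/s): [2.39, 2.39, 3.14, 3.14, 3.14, 3.14, 3.14].

INTERFACE

Orientations are given as a unit quaternion [w, x, y, z].
In Python, from station import get_obs, read_camera, hand_in, look_for, silhouettes, tcp_to_tips gives the robot as it stands. The module is installed in compiled form; this text tells all that it offers.
- The arm moves only by the tool apply_moves, never from a script. Its argument "moves" is a list of rows, each a list of 3 entries, a list of its own where there are three numbers: the shift along the tool's x, y, z in units of 25 mm (1.0 is 25 mm), then the turn, a rotation vector about the tool's x, y, z in units of 10 degrees (1.0 is 10 degrees), then the gripper's target within -1 to 1 (fully open at 1, half-way at 0, shut at -1). In form: [[[dx, dy, dz], [rx, ry, rz], jaw], ...]. A call has 1 to 20 rows; each row is the pose to reach, as a shift and turn from the pose commanded when the call began, along the tool's axes at that moment; what a row does not reach only later rows make up. A row lasts 1/8 s, in which the tool goes at most 62.5 mm and 10.7 degrees, less where a joint would pass 70% of its speed; a pose out of reach is approached as far as the arm can. A call with a gripper value outside its range is refused whole. The fingers move at their own pace and stop on an object; "force" is the grip in N (left out, the last holds). Time passes only in rows, so rows that repeat a pose let the fingers close. It gives the time, the measured TCP pose, the force and the opening at its end, in the units of the state.
- get_obs(): the state, without advancing time (a new reading comes with each control period).
- read_camera(name): name is "side" or "top"; returns a dict with "color" (400x640x3 uint8, red, green, blue), "mtx" (3x3 intrinsics, pixels), "eye" and "rotation" of the camera in the world. Camera axes: x right, y up, looking along -z (the intrinsics and any distortion apply to the point x, -y, -z); pixel columns grow to the right and rows downward; lengths in m; the calibration is good to about 2 mm. A picture is of the moment at which its call begins. There is no depth.
- hand_in(): hands the job in, once; it reports no verdict.
Trained networks look in the newest picture that a camera, given by its name, has taken for a name from the list of things; names that differ only in an ending like _2 or _b are one class to them, and where a whole thing is asked for, a point or a joint stands for the part that bears it (a point fixed in the world has none). Each returns a list of dicts, best first, with "conf" (0 to 1); they miss things now and then, are a little off and sometimes report something else, mostly with a low value. They report only what shows in the picture. A call takes as long as a camera call. They do not tell look-alikes from the thing itself.
- look_for(camera, query): "pixel" ([row, column] in pixels, amid what is visible of it).
- silhouettes(camera, query): "mask" (400x640 bool, what is visible of it) and "pixel" ([row, column] in pixels, amid what is visible of it).
The state is a dict: "t": time; "q": joint angles; "joint_vel": joint speeds; "joint_torque": joint torques, N m; "eef_pos": TCP position; "tool_rot": TCP orientation; "contact_force": force on the tool from outside, world axes, zero at the start; "torque": the same for the moment, N m; "gripper_width": opening from 0.0 (shut) to 1.0 (fully open).
Only numpy, scipy, OpenCV 4.12 (cv2) and the standard library are available. Lean on these libraries where they do the work, as an engineer would, in place of code of your own. Each camera call takes 0.05 s, during which the arm holds its last target.

TASK

Put the four loose impact sockets back on the socket tray, one over each of the four empty posts and standing all the way down on the tray, so that the whole row of six runs in order of size from the largest socket to the smallest. The largest and the smallest already stand at the two ends: leave them where they are, and do not tip any socket over.

Things in the scene. Friction and masses are not known exactly. Their poses are not given: they have to be found in the camera images.
- socket_a: The smallest of four loose black steel impact sockets: 0.20 kg, 56 mm tall, hex mouth down on the bench. A round skirt 36 mm across; a 4 mm sloped shoulder; on top a solid round neck 29 mm across and 28 mm tall with a square drive hole. Mouth 24 mm across flats and 24 mm deep. Origin: centre of its underside (rim of the mouth), z up.
- socket_b: The second smallest of four loose black steel impact sockets: 0.27 kg, 60 mm tall, hex mouth down on the bench. A round skirt 44 mm across; a 4 mm sloped shoulder; on top a solid round neck 29 mm across and 28 mm tall with a square drive hole. Mouth 30 mm across flats and 28 mm deep. Origin: centre of its underside (rim of the mouth), z up.
- socket_c: The second largest of four loose black steel impact sockets: 0.37 kg, 64 mm tall, hex mouth down on the bench. A round skirt 52 mm across; a 4 mm sloped shoulder; on top a solid round neck 29 mm across and 28 mm tall with a square drive hole. Mouth 36 mm across flats and 32 mm deep. Origin: centre of its underside (rim of the mouth), z up.
- socket_d: The largest of four loose black steel impact sockets: 0.50 kg, 68 mm tall, hex mouth down on the bench. A round skirt 60 mm across; a 4 mm sloped shoulder; on top a solid round neck 29 mm across and 28 mm tall with a square drive hole. Mouth 42 mm across flats and 36 mm deep. Origin: centre of its underside (rim of the mouth), z up.
- socket_smallest: The smallest socket of the set, already standing mouth down (loose) over the post at one end of the tray; which end varies. 30 mm across the skirt, 52 mm tall, neck 29 mm across, mouth 19 mm across flats. Origin: centre of its underside (rim of the mouth), z up.
- socket_largest: The largest socket of the set, already standing mouth down (loose) over the post at one end of the tray; which end varies. 68 mm across the skirt, 72 mm tall, neck 29 mm across, mouth 48 mm across flats. Origin: centre of its underside (rim of the mouth), z up.
- post_1: A free post of the socket tray: steel pin 8 mm thick, 16 mm tall, round tip, flat black rubber ring 28 mm across at its foot. Origin: its foot, on the tray's plate, 10 mm above the bench; z up, y along the row from post_1 to post_4. First of four in a straight row, 74 mm apart; one of the end sockets stands 74 mm beyond it.
- post_2: A free post of the socket tray: steel pin 8 mm thick, 16 mm tall, round tip, flat black rubber ring 28 mm across at its foot. Origin: its foot, on the tray's plate, 10 mm above the bench; z up, y along the row from post_1 to post_4. Second in the row. The fixed grey metal tray is 470 x 86 mm; its long lips rise 16 mm above the bench.
- post_3: A free post of the socket tray: steel pin 8 mm thick, 16 mm tall, round tip, flat black rubber ring 28 mm across at its foot. Origin: its foot, on the tray's plate, 10 mm above the bench; z up, y along the row from post_1 to post_4. Third in the row. Wire handles at the tray's two ends rise 39 mm above the bench.
- post_4: A free post of the socket tray: steel pin 8 mm thick, 16 mm tall, round tip, flat black rubber ring 28 mm across at its foot. Origin: its foot, on the tray's plate, 10 mm above the bench; z up, y along the row from post_1 to post_4. Last in the row; the other end socket stands 74 mm beyond it.
Things that resemble listed ones, but are neither listed nor needed, are in the scene too. Leave any green look-alike of the socket_c alone.

How it is judged:
By the outcome, as a careful person would: the job done as asked, in the order asked, and still so for the second after the job is handed in, with the robot touching nothing.
It also fails if it takes over 90 s, if anything falls off the work surface, if the arm or the gripper's body presses on something with over 40 N, if the wrist force passes 120 N, or if a joint passes its speed limit or range.

## Working session

There is one attempt and no reset: what is moved stays moved. The work goes in short steps, Python scripts to look and compute and a tool call to move; the robot and the scene stay as the last step left them, time stands still between calls to the robot, and variables do not carry over. Pictures are saved under pics/ and viewed, and the job is handed in when it is done.

Besides the shell and the picture viewer there is one more tool, called after "Request:" by a JSON object that holds its "name" and its "arguments". apply_moves: Moves the arm, as the interface text tells. Its arguments: {"type":"object","properties":{"moves":{"type":"array"},"force":{"type":"number"}},"required":["moves"]}

```bash
mkdir -p pics; python3 - <<'E'
from station import *
import cv2,numpy as np
o=get_obs()
for k,v in o.items(): print(k,np.round(v,4))
print(tcp_to_tips)
for n in("side","top"):
    c=read_camera(n)
    cv2.imwrite(f"pics/{n}0.png",c["color"][:,:,::-1])
    print(n,c["mtx"],c["eye"],c["rotation"],c.keys())
E
```

```text
t 0.0
q [ 1.0129  0.4778  0.0223  1.5565 -0.0115  1.1093 -0.0831]
joint_vel [ 0.0004  0.0005  0.0007  0.0005 -0.0002  0.0004  0.0005]
joint_torque [-1.50000e-03 -5.96463e+01  1.60740e+00 -2.81204e+01  1.25000e-02
  9.50000e-03 -0.00000e+00]
eef_pos [ 0.2933 -0.6074  0.3029]
tool_rot [-4.000e-04  8.470e-01 -5.316e-01 -8.000e-04]
contact_force [-0.281   0.2477  0.5878]
torque [-0.0097  0.0132  0.0126]
gripper_width 0.9981
0.0726
side [[486.98843291   0.         320.16180057]
 [  0.         486.98843291 202.36346316]
 [  0.           0.           1.        ]] [ 0.48201163 -0.58871343  0.74773044] [ 0.94097512  0.33832104 -0.00662489  0.00779767] dict_keys(['color', 'mtx', 'eye', 'rotation'])
top [[459.51636777   0.         311.20301208]
 [  0.         459.51636777 196.72822091]
 [  0.           0.           1.        ]] [0.34895043 0.00155055 0.9873395 ] [-0.69846152 -0.0598041   0.05641191  0.71090975] dict_keys(['color', 'mtx', 'eye', 'rotation'])
```

View pics/side0.png

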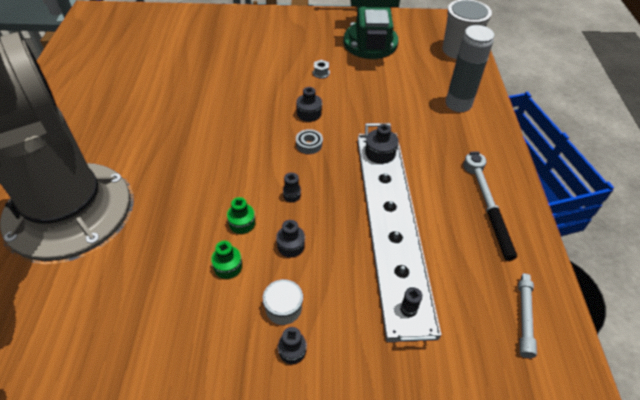

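View pics/top0.png

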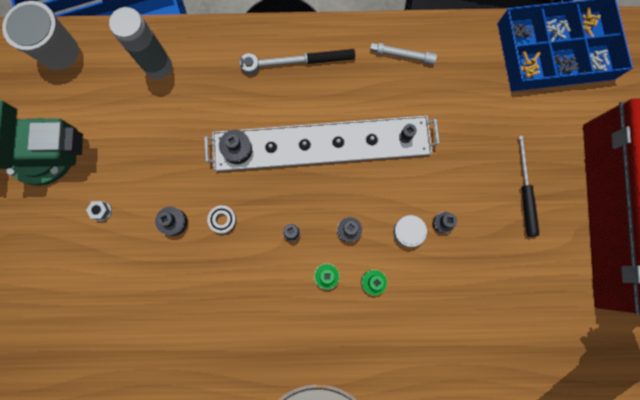

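```bash
cat > h.py <<'E'
from station import *
import cv2,numpy as np
from scipy.spatial.transform import Rotation as R
def cam(n):
    c=read_camera(n); q=c["rotation"]; c["Rm"]=R.from_quat([q[1],q[2],q[3],q[0]]).as_matrix(); return c
def ray(c,px): # px row,col
    p=np.linalg.inv(c["mtx"])@np.array([px[1],px[0],1.]); return c["Rm"]@np.array([p[0],-p[1],-p[2]])
def onz(c,px,z):
    d=ray(c,px); return c["eye"]+d*(z-c["eye"][2])/d[2]
def proj(c,P):
    p=(np.asarray(P,float)-c["eye"])@c["Rm"]; p=np.stack([p[...,0],-p[...,1],-p[...,2]],-1)@c["mtx"].T
    return p[...,[1,0]]/p[...,2:]
E
python3 - <<'E'
from h import *
for n in("side","top"):
    c=cam(n)
    np.savez(f"cam_{n}.npz",color=c["color"])
    for q,z in [("socket_a",.04),("socket_b",.04),("socket_c",.04),("socket_d",.04),("socket_smallest",.05),("socket_largest",.05),("post_1",.018),("post_2",.018),("post_3",.018),("post_4",.018)]:
        for r in silhouettes(n,q)[:8]:
            m=r["mask"]; P=onz(c,r["pixel"],z)
            print(n,q,round(r["conf"],2),np.round(r["pixel"]),m.sum(),np.round(P[:2],3))
E
```

```text
side socket_a 0.91 [243. 293.] 820 [ 0.441 -0.098]
side socket_a 0.8 [186. 292.] 428 [0.433 0.036]
side socket_a 0.79 [346. 292.] 843 [ 0.449 -0.286]
side socket_a 0.73 [261. 226.] 946 [ 0.329 -0.138]
side socket_a 0.71 [104. 309.] 706 [0.461 0.282]
side socket_a 0.7 [220. 239.] 846 [ 0.341 -0.05 ]
side socket_b 0.91 [243. 293.] 820 [ 0.441 -0.098]
side socket_b 0.8 [186. 292.] 428 [0.433 0.036]
side socket_b 0.79 [346. 292.] 843 [ 0.449 -0.286]
side socket_b 0.73 [261. 226.] 946 [ 0.329 -0.138]
side socket_b 0.71 [104. 309.] 706 [0.461 0.282]
side socket_b 0.7 [220. 239.] 846 [ 0.341 -0.05 ]
side socket_c 0.91 [243. 293.] 820 [ 0.441 -0.098]
side socket_c 0.8 [186. 292.] 428 [0.433 0.036]
side socket_c 0.79 [346. 292.] 843 [ 0.449 -0.286]
side socket_c 0.73 [261. 226.] 946 [ 0.329 -0.138]
side socket_c 0.71 [104. 309.] 706 [0.461 0.282]
side socket_c 0.7 [220. 239.] 846 [ 0.341 -0.05 ]
side socket_d 0.91 [243. 293.] 820 [ 0.441 -0.098]
side socket_d 0.8 [186. 292.] 428 [0.433 0.036]
side socket_d 0.79 [346. 292.] 843 [ 0.449 -0.286]
side socket_d 0.73 [261. 226.] 946 [ 0.329 -0.138]
[... 1168 characters left out ...]
0.051]
top socket_c 0.8 [273. 330.] 477 [ 0.348 -0.031]
top socket_c 0.71 [223. 171.] 793 [0.455 0.296]
top socket_c 0.59 [282. 374.] 506 [ 0.328 -0.12 ]
top socket_d 0.82 [225. 441.] 435 [ 0.443 -0.262]
top socket_d 0.8 [232. 290.] 233 [0.432 0.051]
top socket_d 0.8 [273. 330.] 477 [ 0.348 -0.031]
top socket_d 0.71 [223. 171.] 793 [0.455 0.296]
top socket_d 0.59 [282. 374.] 506 [ 0.328 -0.12 ]
top socket_smallest 0.62 [134. 405.] 241 [ 0.636 -0.197]
top socket_largest 0.92 [144. 236.] 878 [0.619 0.162]
top post_1 0.67 [143. 338.] 101 [ 0.627 -0.056]
top post_2 0.67 [143. 338.] 101 [ 0.627 -0.056]
top post_3 0.67 [143. 338.] 101 [ 0.627 -0.056]
top post_4 0.67 [143. 338.] 101 [ 0.627 -0.056]
```

```bash
python3 - <<'E'
import cv2
a=cv2.imread("pics/top0.png")[105:300,140:480]
cv2.imwrite("pics/topcrop.png",cv2.resize(a,None,fx=2.3,fy=2.3,interpolation=cv2.INTER_CUBIC))
a=cv2.imread("pics/side0.png")[60:370,200:460]
cv2.imwrite("pics/sidecrop.png",cv2.resize(a,None,fx=1.9,fy=1.9,interpolation=cv2.INTER_CUBIC))
E
```

```text
(no output)
```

View pics/topcrop.png

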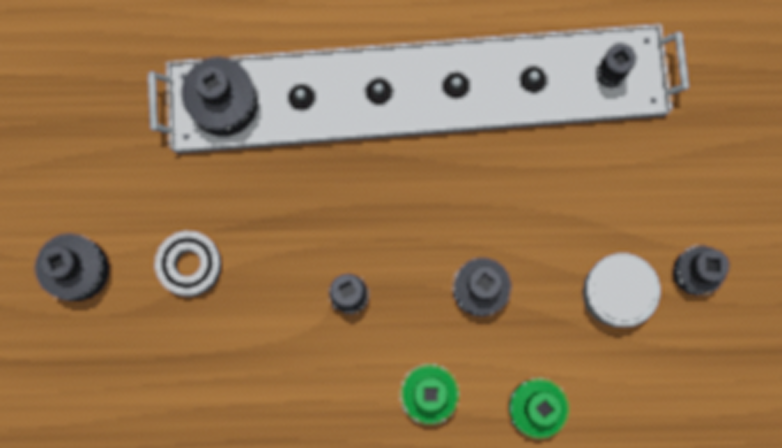

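View pics/sidecrop.png

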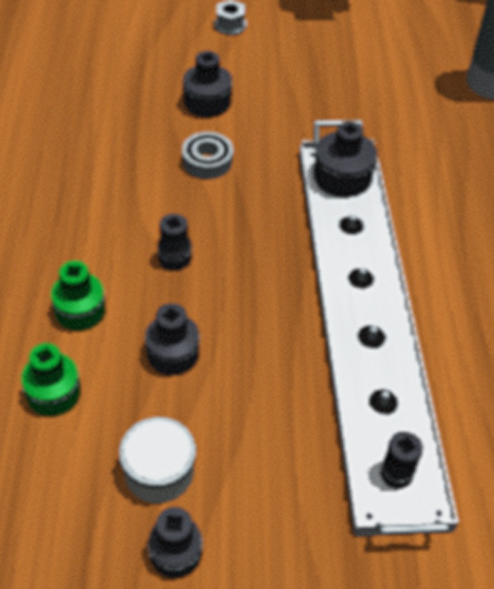

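```bash
cat >> h.py <<'E'
from scipy.optimize import minimize
SZ={"smallest":(.030,.052),"a":(.036,.056),"b":(.044,.060),"c":(.052,.064),"d":(.060,.068),"largest":(.068,.072)}
th=np.linspace(0,2*np.pi,48,endpoint=False)
def ring(x,y,z,r): return np.stack([x+r*np.cos(th),y+r*np.sin(th),0*th+z],-1)
def sil(c,x,y,z0,s,S=8):
    D,H=SZ[s]; m=np.zeros((400,640),np.uint8)
    for A in ([(0,D/2),(H-.032,D/2),(H-.028,.0145)],[(H-.028,.0145),(H,.0145)]):
        P=np.concatenate([proj(c,ring(x,y,z0+z,r)) for z,r in A])[:,::-1]
        h=cv2.convexHull(P.astype(np.float32))
        cv2.fillConvexPoly(m,np.round(h*16).astype(np.int32),1,shift=4)
    return m.astype(bool)
def fit(c,mask,s,z0,x0):
    def f(p):
        m=sil(c,p[0],p[1],z0,s); 
        k=cv2.GaussianBlur(m.astype(np.float32),(5,5),1)-cv2.GaussianBlur(mask.astype(np.float32),(5,5),1)
        return (k**2).sum()
    best=min(((x0[0]+i,x0[1]+j) for i in np.arange(-.03,.031,.006) for j in np.arange(-.03,.031,.006)),key=f)
    r=minimize(f,best,method="Nelder-Mead",options=dict(initial_simplex=[best,(best[0]+.004,best[1]),(best[0],best[1]+.004)],xatol=1e-4))
    m=sil(c,*r.x,z0,s); return r.x,(m&mask).sum()/(m|mask).sum()
E
python3 - <<'E'
from h import *
for n in("side","top"):
    c=cam(n)
    for r in silhouettes(n,"socket_a"):
        P=onz(c,r["pixel"],.03)
        if P[0]<.4: continue
        out=[]
        for s in "abcd":
            x,i=fit(c,r["mask"],s,0,P[:2]); out.append((s,np.round(x,4).tolist(),round(i,3)))
        print(n,np.round(r["pixel"]),out)
    for s in("smallest","largest"):
        for r in silhouettes(n,"socket_"+s)[:1]:
            print(n,s,fit(c,r["mask"],s,.01,onz(c,r["pixel"],.04)[:2]))
    for r in look_for(n,"post_1"): print(n,"post",r["conf"],np.round(r["pixel"],1),np.round(onz(c,r["pixel"],.016),3))
E
```

```text
side [345. 293.] [('a', [0.4487, -0.2802], np.float64(0.831)), ('b', [0.4477, -0.2781], np.float64(0.942)), ('c', [0.4489, -0.2769], np.float64(0.727)), ('d', [0.4466, -0.2747], np.float64(0.565))]
side [241. 290.] [('a', [0.4366, -0.079], np.float64(0.699)), ('b', [0.4365, -0.0775], np.float64(0.881)), ('c', [0.4367, -0.0764], np.float64(0.907)), ('d', [0.4366, -0.0757], np.float64(0.724))]
side [105. 311.] [('a', [0.4575, 0.2942], np.float64(0.571)), ('b', [0.4583, 0.2975], np.float64(0.703)), ('c', [0.4589, 0.299], np.float64(0.874)), ('d', [0.4591, 0.2995], np.float64(0.944))]
side [186. 294.] [('a', [0.4332, 0.0451], np.float64(0.856)), ('b', [0.4312, 0.0487], np.float64(0.682)), ('c', [0.431, 0.0492], np.float64(0.54)), ('d', [0.431, 0.0553], np.float64(0.438))]
side smallest (array([ 0.63821572, -0.20691709]), np.float64(0.9615384615384616))
side largest (array([0.61613922, 0.16132015]), np.float64(0.8976169461606355))
side post 0.66 [176.7 384.1] [0.619 0.087 0.016]
side post 0.56 [206.  390.5] [0.626 0.01  0.016]
side post 0.53 [270.4 401.1] [ 0.632 -0.135  0.016]
top [222. 
[... 469 characters left out ...]
t64(0.77)), ('c', [0.4382, -0.0742], np.float64(0.973)), ('d', [0.438, -0.0745], np.float64(0.736))]
top [223. 443.] [('a', [0.4506, -0.275], np.float64(0.925)), ('b', [0.4515, -0.2752], np.float64(0.838)), ('c', [0.4537, -0.2737], np.float64(0.626)), ('d', [0.4582, -0.2728], np.float64(0.474))]
top smallest (array([ 0.64290567, -0.20459638]), np.float64(0.8435374149659864))
top largest (array([0.62053292, 0.16454898]), np.float64(0.8822937625754527))
top post 0.61 [143.2 303.2] [0.629 0.02  0.016]
top post 0.6 [145.1 270.8] [0.626 0.091 0.016]
top post 0.54 [141.4 338.9] [ 0.632 -0.058  0.016]
top post 0.42 [223.4 172.2] [0.458 0.301 0.016]
top post 0.41 [142.  370.6] [ 0.629 -0.127  0.016]
```

```bash
python3 - <<'E'
from h import *
for n in("side","top"):
    c=cam(n); g=cv2.cvtColor(c["color"],cv2.COLOR_RGB2GRAY)
    for k in range(4):
        p0=np.array([.6228+.0043*k,.0892-.0738*k,.011]); 
        r0=proj(c,p0); 
        # predicted mask template: ring union pin
        def tm(p):
            m=np.zeros((400,640),np.uint8)
            rings=[[ring(p[0],p[1],.011,.014)],[ring(p[0],p[1],.011,.004),ring(p[0],p[1],.023,.004),ring(p[0],p[1],.026,.001)]]
            for A in rings:
                h=cv2.convexHull(proj(c,np.concatenate(A))[:,::-1].astype(np.float32)); cv2.fillConvexPoly(m,np.round(h*16).astype(int),1,shift=4)
            return m.astype(bool)
        y,x=np.round(r0).astype(int); w=np.zeros((400,640),bool); w[y-12:y+13,x-12:x+13]=1
        mask=(g<110)&w
        mask=cv2.morphologyEx(mask.astype(np.uint8),cv2.MORPH_CLOSE,np.ones((5,5),np.uint8))>0
        f=lambda p:((cv2.GaussianBlur(tm(p).astype(np.float32),(5,5),1)-cv2.GaussianBlur(mask.astype(np.float32),(5,5),1))**2).sum()
        r=minimize(f,p0[:2],method="Nelder-Mead",options=dict(initial_simplex=[p0[:2],p0[:2]+[.004,0],p0[:2]+[0,.004]]))
        m=tm(r.x); print(n,k,np.round(r.x,4),round((m&mask).sum()/(m|mask).sum(),2),mask.sum())
E
```

```text
side 0 [0.6198 0.087 ] 0.66 82
side 1 [0.624 0.014] 0.64 92
side 2 [ 0.6287 -0.0602] 0.72 118
side 3 [ 0.634  -0.1344] 0.71 134
top 0 [0.6238 0.0913] 0.71 100
top 1 [0.6288 0.0186] 0.71 99
top 2 [ 0.6319 -0.0563] 0.71 99
top 3 [ 0.6374 -0.1292] 0.72 101
```

Request:
{"name": "apply_moves", "arguments": {"moves": [[[-9.2,-11.38,1],[0,0,-6.42],-0.3],[[-9.2,-11.38,2],[0,0,-6.42],-0.3],[[-9.2,-11.38,2],[0,0,-6.42],-0.3],[[-9.2,-11.38,2],[0,0,-6.42],-0.3],[[-9.2,-11.38,2],[0,0,-6.42],-0.3],[[-9.2,-11.38,2],[0,0,-6.42],-0.3],[[-9.2,-11.38,2],[0,0,-6.42],-0.3],[[-9.2,-11.38,2],[0,0,-6.42],-0.3],[[-9.2,-11.38,2],[0,0,-6.42],-0.3],[[-9.2,-11.38,2],[0,0,-6.42],-0.3],[[-9.2,-11.38,2],[0,0,-6.42],-0.3],[[-9.2,-11.38,2],[0,0,-6.42],-0.3]], "force": 60}}

```text
t: 3.3
eef_pos: [0.4496, -0.2773, 0.2539]
tool_rot: [0.0, 1.0, -0.001, 0.0]
contact_force: [0.4, -1.0, 0.1]
gripper_width: 0.35
```

```bash
cat > w.py <<'E'
from h import *
import sys,station
def go(tx,ty,tz):
    o=get_obs(); q=o["tool_rot"]; M=R.from_quat([q[1],q[2],q[3],q[0]])
    print("t",o["t"],"pos",np.round(o["eef_pos"],4),"F",np.round(o["contact_force"],1),"w",round(float(o["gripper_width"]),3),"tips",station.tcp_to_tips)
    print("xaxis",np.round(M.as_matrix()[:,0],4),"zaxis",np.round(M.as_matrix()[:,2],4),"shift units",np.round(M.inv().apply(np.array([tx,ty,tz])-o["eef_pos"])/.025,2),"q",np.round(o["q"],2))
if __name__=="__main__": go(*map(float,sys.argv[1:4]))
E
python3 w.py .4495 -.2765 .113; python3 - <<'E'
from h import *
for n in("side","top"):cv2.imwrite(f"pics/{n}1.png",cam(n)["color"][:,:,::-1])
E
```

```text
t 3.3 pos [ 0.4496 -0.2773  0.2539] F [ 0.4 -1.   0.1] w 0.35 tips 0.0726
xaxis [ 1.     -0.0011  0.    ] zaxis [ 0. -0. -1.] shift units [-0.   -0.03  5.64] q [ 0.71  0.32 -0.34  1.94  0.13  0.91  0.31]
```

View pics/side1.png

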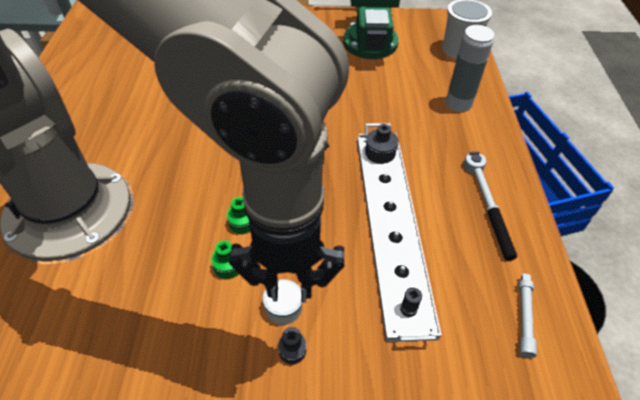

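```bash
python3 - <<'E'
from h import *
c=cam("side")
for d in(.06,.066,.073,.08,.086): print(d,np.round(proj(c,[[.4495-.02,-.2773,.2539-d],[.4495+.02,-.2773,.2539-d]]),1).tolist())
a=c["color"][230:320,220:360,::-1]
cv2.imwrite("pics/g1.png",cv2.resize(a,None,fx=5,fy=5))
E
```

```text
0.06 [[289.2, 274.1], [289.8, 305.2]]
0.066 [[291.5, 274.3], [292.1, 305.3]]
0.073 [[294.2, 274.6], [294.8, 305.3]]
0.08 [[296.8, 274.9], [297.4, 305.3]]
0.086 [[299.0, 275.1], [299.6, 305.4]]
```

View pics/g1.png

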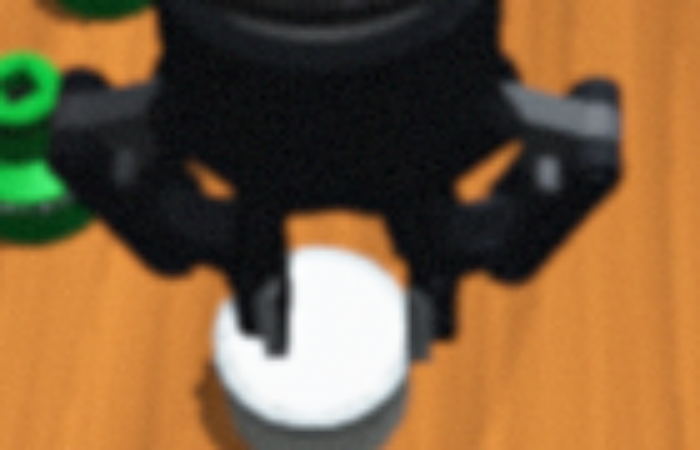

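Request:
{"name": "apply_moves", "arguments": {"moves": [[[0,-0.03,2],[0,0,0],0.6],[[0,-0.03,4],[0,0,0],0.6],[[0,-0.03,4.8],[0,0,0],0.6],[[0,-0.03,5.4],[0,0,0],0.6],[[0,-0.03,5.8],[0,0,0],0.6],[[0,-0.03,5.8],[0,0,0],0.6],[[0,-0.03,5.8],[0,0,0],0.6],[[0,-0.03,5.8],[0,0,0],0.6]]}}

```text
t: 4.45
eef_pos: [0.4501, -0.2766, 0.1097]
tool_rot: [0.0, 1.0, -0.0, 0.001]
contact_force: [-0.8, -0.1, 0.2]
gripper_width: 0.799
```

```bash
python3 w.py .4495 -.2765 .109; python3 - <<'E'
from h import *
c=cam("side");cv2.imwrite("pics/g2.png",cv2.resize(c["color"][240:400,200:400,::-1],None,fx=3.5,fy=3.5))
E
```

```text
t 4.45 pos [ 0.4501 -0.2766  0.1097] F [-0.8 -0.1  0.2] w 0.799 tips 0.0726
xaxis [ 1.0e+00 -7.0e-04  1.2e-03] zaxis [ 1.2e-03 -7.0e-04 -1.0e+00] shift units [-0.02 -0.    0.03] q [ 0.66  0.53 -0.28  2.03  0.25  0.61  0.21]
```

View pics/g2.png

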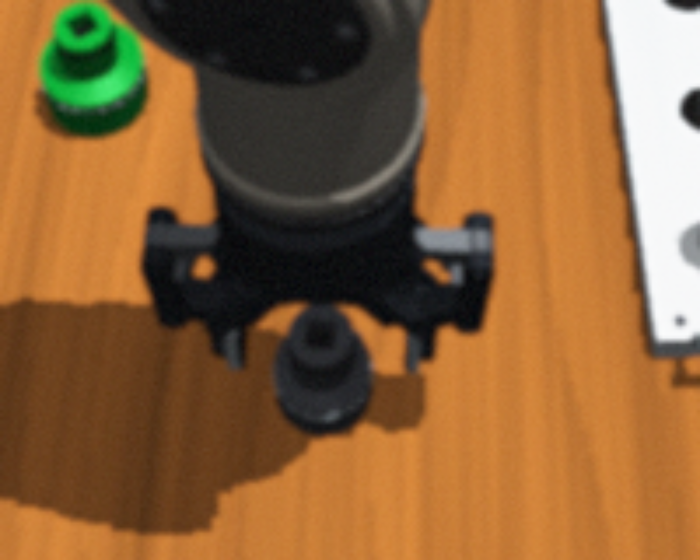

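Request:
{"name": "apply_moves", "arguments": {"moves": [[[0,0,0],[0,0,0],-1],[[0,0,0],[0,0,0],-1],[[0,0,0],[0,0,0],-1],[[0,0,0],[0,0,0],-1],[[0,0,0],[0,0,0],-1],[[0,0,0],[0,0,0],-1],[[0,0,0],[0,0,0],-1]], "force": 70}}

```text
t: 5.38
eef_pos: [0.4497, -0.2764, 0.1092]
tool_rot: [0.0, 1.0, -0.0, -0.0]
contact_force: [-1.8, 0.4, 5.6]
gripper_width: 0.316
```

```bash
python3 w.py .6303 -.0583 .18
```

```text
t 5.375 pos [ 0.4497 -0.2764  0.1092] F [-1.8  0.4  5.6] w 0.316 tips 0.0726
xaxis [ 1.e+00 -6.e-04 -0.e+00] zaxis [-0.e+00 -3.e-04 -1.e+00] shift units [ 7.22 -8.73 -2.83] q [ 0.66  0.53 -0.28  2.03  0.25  0.61  0.21]
```

Request:
{"name": "apply_moves", "arguments": {"moves": [[[0,0,-1.5],[0,0,0],-1],[[0,0,-3.4],[0,0,0],-1],[[1.2,-1.5,-3.6],[0,0,0],-1],[[2.6,-3.2,-3.6],[0,0,0],-1],[[4,-4.9,-3.6],[0,0,0],-1],[[5.4,-6.5,-3.6],[0,0,0],-1],[[6.6,-8,-3.6],[0,0,0],-1],[[7.22,-8.73,-3.6],[0,0,0],-1],[[7.22,-8.73,-3.6],[0,0,0],-1],[[7.22,-8.73,-3.6],[0,0,0],-1],[[7.22,-8.73,-3.6],[0,0,0],-1]]}}

```text
t: 6.75
eef_pos: [0.6294, -0.0602, 0.1987]
tool_rot: [0.001, 1.0, -0.002, -0.001]
contact_force: [0.1, 0.3, -1.8]
gripper_width: 0.317
```

```bash
python3 w.py .6303 -.0583 .12; python3 - <<'E'
from h import *
for n in("side","top"):
  c=cam(n);cv2.imwrite(f"pics/{n}3.png",c["color"][:,:,::-1])
E
```

```text
t 6.75 pos [ 0.6294 -0.0602  0.1987] F [ 0.1  0.3 -1.8] w 0.317 tips 0.0726
xaxis [ 1.     -0.0032 -0.0011] zaxis [-0.0011 -0.0011 -1.    ] shift units [ 0.04 -0.08  3.15] q [ 0.26  0.54 -0.35  1.73  0.23  0.91 -0.2 ]
```

View pics/side3.png

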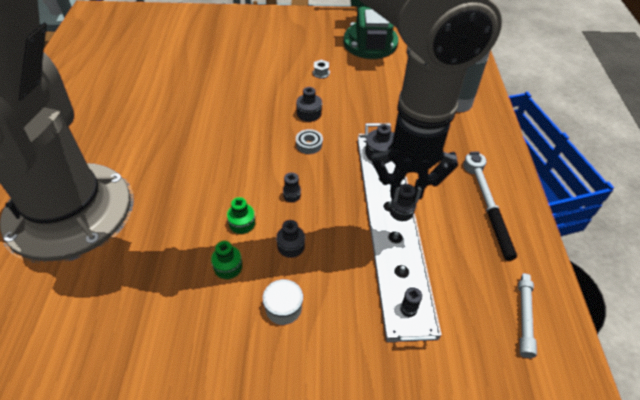

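Request:
{"name": "apply_moves", "arguments": {"moves": [[[0,0,0.8],[0,0,0],-1],[[0,0,1.6],[0,0,0],-1],[[0,0,2.3],[0,0,0],-1],[[0,0,2.7],[0,0,0],-1],[[0,0,3.0],[0,0,0],-1],[[0,0,3.15],[0,0,0],-1],[[0,0,3.2],[0,0,0],-1],[[0,0,3.2],[0,0,0],-1]]}}

```text
t: 7.85
eef_pos: [0.6307, -0.0581, 0.1194]
tool_rot: [0.0, 1.0, -0.0, 0.001]
contact_force: [-0.1, 0.0, -2.5]
gripper_width: 0.31
```

```bash
python3 w.py .6303 -.0583 .119; python3 - <<'E'
from h import *
c=cam("side");cv2.imwrite("pics/g4.png",cv2.resize(c["color"][120:320,300:500,::-1],None,fx=3,fy=3))
E
```

```text
t 7.85 pos [ 0.6307 -0.0581  0.1194] F [-0.1  0.  -2.5] w 0.31 tips 0.0726
xaxis [ 1.0e+00 -5.0e-04  1.1e-03] zaxis [ 0.0011 -0.     -1.    ] shift units [-0.01  0.01  0.02] q [ 0.23  0.65 -0.33  1.77  0.28  0.77 -0.24]
```

View pics/g4.png

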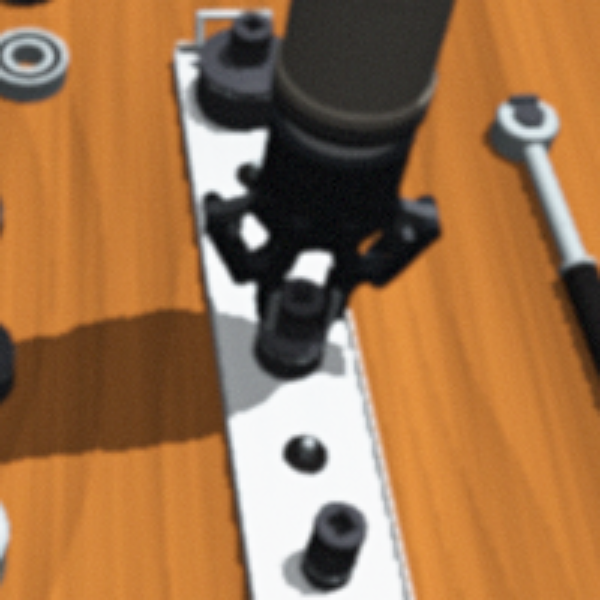

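Request:
{"name": "apply_moves", "arguments": {"moves": [[[0,0,0.04],[0,0,0],-1],[[0,0,0.06],[0,0,0],-1],[[0,0,0.06],[0,0,0],-1]]}}

```text
t: 8.28
eef_pos: [0.6307, -0.0581, 0.1192]
tool_rot: [0.0, 1.0, -0.0, 0.001]
contact_force: [-5.0, 0.0, 10.8]
gripper_width: 0.317
```

Request:
{"name": "apply_moves", "arguments": {"moves": [[[0,0,0],[0,0,0],0.5],[[0,0,0],[0,0,0],0.5],[[0,0,0],[0,0,0],0.5],[[0,0,0],[0,0,0],0.5],[[0,0,0],[0,0,0],0.5],[[0,0,-1],[0,0,0],0.5],[[0,0,-2.5],[0,0,0],0.5],[[-1.5,0.1,-3.2],[0,0,0],0.5],[[-3.2,0.3,-3.2],[0,0,0],0.5],[[-5,0.5,-3.2],[0,0,0],0.5],[[-6.6,0.6,-3.2],[0,0,0],0.5],[[-7.73,0.68,-3.2],[0,0,0],0.5],[[-7.73,0.68,-3.2],[0,0,0],0.5],[[-7.73,0.68,-3.2],[0,0,0],0.5]]}}

```text
t: 10.02
eef_pos: [0.438, -0.075, 0.1978]
tool_rot: [-0.0, 1.0, -0.0, 0.001]
contact_force: [1.1, 0.3, -0.4]
gripper_width: 0.753
```

```bash
python3 w.py .4375 -.075 .113; python3 - <<'E'
from h import *
for n in("side","top"):
  c=cam(n);cv2.imwrite(f"pics/{n}5.png",c["color"][:,:,::-1])
E
```

```text
t 10.025 pos [ 0.438  -0.075   0.1978] F [ 1.1  0.3 -0.4] w 0.753 tips 0.0726
xaxis [ 1.0e+00 -5.0e-04  1.6e-03] zaxis [ 0.0016  0.     -1.    ] shift units [-0.03  0.    3.39] q [ 0.39  0.28 -0.41  2.17  0.16  0.73 -0.13]
```

View pics/side5.png

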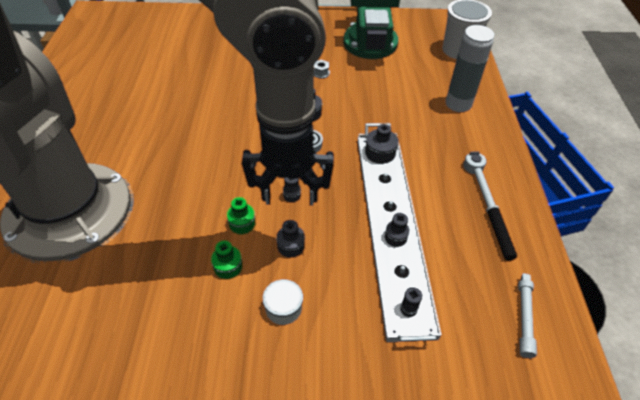

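Request:
{"name": "apply_moves", "arguments": {"moves": [[[0,0,1],[0,0,0],0.3],[[0,0,2],[0,0,0],0.3],[[0,0,2.8],[0,0,0],0.3],[[0,0,3.2],[0,0,0],0.3],[[0,0,3.4],[0,0,0],0.3],[[0,0,3.4],[0,0,0],0.3],[[0,0,3.4],[0,0,0],0.3],[[0,0,3.4],[0,0,0],-1],[[0,0,3.4],[0,0,0],-1],[[0,0,3.4],[0,0,0],-1],[[0,0,3.4],[0,0,0],-1],[[0,0,3.4],[0,0,0],-1],[[0,0,3.4],[0,0,0],-1]]}}

```text
t: 11.75
eef_pos: [0.4372, -0.0751, 0.113]
tool_rot: [0.0, 1.0, -0.0, 0.0]
contact_force: [-1.9, 0.5, 6.0]
gripper_width: 0.312
```

```bash
python3 w.py .6264 .0163 .123
```

```text
t 11.75 pos [ 0.4372 -0.0751  0.113 ] F [-1.9  0.5  6. ] w 0.312 tips 0.0726
xaxis [ 1.e+00 -7.e-04  5.e-04] zaxis [ 5.e-04 -4.e-04 -1.e+00] shift units [ 7.57 -3.66 -0.4 ] q [ 0.32  0.43 -0.34  2.22  0.28  0.53 -0.24]
```

Request:
{"name": "apply_moves", "arguments": {"moves": [[[0,0,-1.5],[0,0,0],-1],[[0,0,-3.4],[0,0,0],-1],[[1.2,-0.6,-3.6],[0,0,0],-1],[[2.8,-1.4,-3.6],[0,0,0],-1],[[4.6,-2.2,-3.6],[0,0,0],-1],[[6.2,-3,-3.6],[0,0,0],-1],[[7.2,-3.5,-3.6],[0,0,0],-1],[[7.57,-3.66,-3.6],[0,0,0],-1],[[7.57,-3.66,-3.6],[0,0,0],-1],[[7.57,-3.66,-3.4],[0,0,0],-1],[[7.57,-3.66,-2.6],[0,0,0],-1],[[7.57,-3.66,-1.8],[0,0,0],-1],[[7.57,-3.66,-1.2],[0,0,0],-1],[[7.57,-3.66,-0.8],[0,0,0],-1],[[7.57,-3.66,-0.5],[0,0,0],-1],[[7.57,-3.66,-0.42],[0,0,0],-1],[[7.57,-3.66,-0.36],[0,0,0],-1],[[7.57,-3.66,-0.34],[0,0,0],-1],[[7.57,-3.66,-0.34],[0,0,0],-1]]}}

```text
t: 14.12
eef_pos: [0.6263, 0.0166, 0.1231]
tool_rot: [0.0, 1.0, -0.0, 0.0]
contact_force: [-7.4, -0.2, 11.3]
gripper_width: 0.314
```

```bash
python3 w.py .4340 .0465 .200; python3 - <<'E'
from h import *
c=cam("side");cv2.imwrite("pics/g6.png",cv2.resize(c["color"][120:320,300:500,::-1],None,fx=3,fy=3))
E
```

```text
t 14.125 pos [0.6263 0.0166 0.1231] F [-7.4 -0.2 11.3] w 0.314 tips 0.0726
xaxis [ 1.e+00 -5.e-04  3.e-04] zaxis [ 3.e-04 -7.e-04 -1.e+00] shift units [-7.69 -1.19 -3.08] q [ 0.14  0.64 -0.36  1.79  0.31  0.77 -0.38]
```

View pics/g6.png

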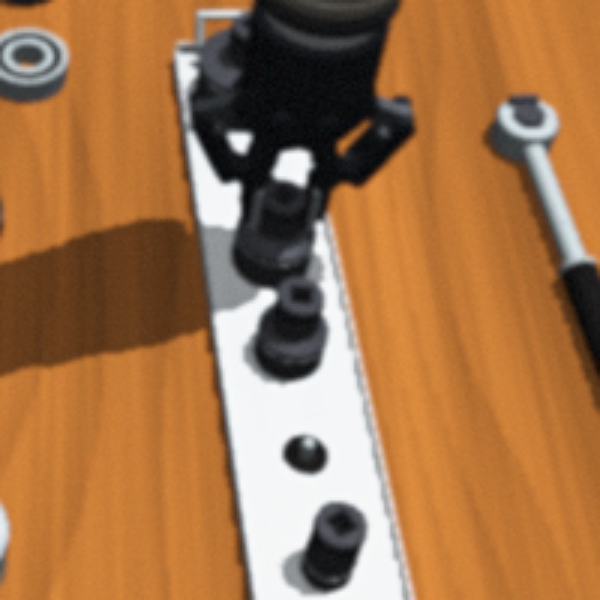

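Request:
{"name": "apply_moves", "arguments": {"moves": [[[0,0,0],[0,0,0],0.4],[[0,0,0],[0,0,0],0.4],[[0,0,0],[0,0,0],0.4],[[0,0,0],[0,0,0],0.4],[[0,0,0],[0,0,0],0.4],[[0,0,-1],[0,0,0],0.4],[[0,0,-2.5],[0,0,0],0.4],[[-1.5,-0.2,-3.2],[0,0,0],0.4],[[-3.2,-0.5,-3.2],[0,0,0],0.4],[[-5,-0.8,-3.2],[0,0,0],0.4],[[-6.6,-1,-3.2],[0,0,0],0.4],[[-7.69,-1.19,-3.2],[0,0,0],0.4],[[-7.69,-1.19,-3.2],[0,0,0],0.4],[[-7.69,-1.19,-3.2],[0,0,0],0.4]]}}

```text
t: 15.92
eef_pos: [0.4352, 0.0462, 0.2013]
tool_rot: [-0.0, 1.0, -0.0, 0.001]
contact_force: [1.3, -0.0, 0.1]
gripper_width: 0.698
```

```bash
python3 w.py .4340 .0465 .105; python3 - <<'E'
from h import *
c=cam("side");cv2.imwrite("pics/side7.png",c["color"][:,:,::-1])
E
```

```text
t 15.925 pos [0.4352 0.0462 0.2013] F [ 1.3 -0.   0.1] w 0.698 tips 0.0726
xaxis [ 1.0e+00 -7.0e-04  1.5e-03] zaxis [ 1.5e-03  3.0e-04 -1.0e+00] shift units [-0.05 -0.01  3.85] q [ 0.17  0.27 -0.47  2.17  0.18  0.74 -0.43]
```

View pics/side7.png

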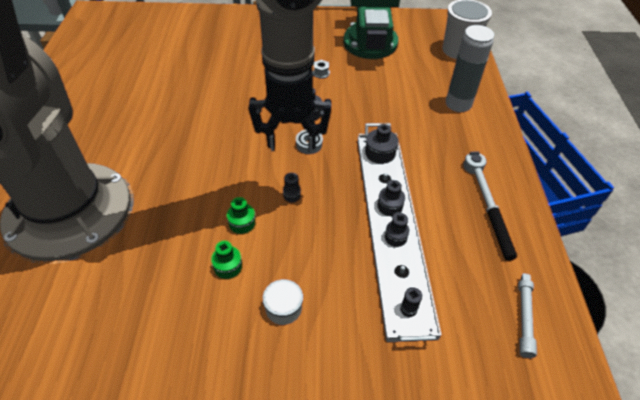

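Request:
{"name": "apply_moves", "arguments": {"moves": [[[0,0,1],[0,0,0],0.3],[[0,0,2],[0,0,0],0.3],[[0,0,3],[0,0,0],0.3],[[0,0,3.6],[0,0,0],0.3],[[0,0,3.86],[0,0,0],0.3],[[0,0,3.86],[0,0,0],0.3],[[0,0,3.86],[0,0,0],0.3],[[0,0,3.86],[0,0,0],-1],[[0,0,3.86],[0,0,0],-1],[[0,0,3.86],[0,0,0],-1],[[0,0,3.86],[0,0,0],-1],[[0,0,3.86],[0,0,0],-1],[[0,0,3.86],[0,0,0],-1]]}}

```text
t: 17.6
eef_pos: [0.4344, 0.0462, 0.105]
tool_rot: [0.0, 1.0, -0.0, 0.0]
contact_force: [-2.5, -0.2, 5.3]
gripper_width: 0.316
```

```bash
python3 w.py .6357 -.1318 .115
```

```text
t 17.6 pos [0.4344 0.0462 0.105 ] F [-2.5 -0.2  5.3] w 0.316 tips 0.0726
xaxis [ 1.e+00 -6.e-04  9.e-04] zaxis [ 9.e-04 -2.e-04 -1.e+00] shift units [ 8.06  7.12 -0.39] q [ 0.08  0.45 -0.39  2.24  0.34  0.51 -0.57]
```

Request:
{"name": "apply_moves", "arguments": {"moves": [[[0,0,-1.5],[0,0,0],-1],[[0,0,-3.4],[0,0,0],-1],[[0.8,0.7,-4],[0,0,0],-1],[[2,1.8,-4],[0,0,0],-1],[[3.4,3,-4],[0,0,0],-1],[[4.8,4.2,-4],[0,0,0],-1],[[6.2,5.5,-4],[0,0,0],-1],[[7.4,6.5,-4],[0,0,0],-1],[[8.06,7.12,-4],[0,0,0],-1],[[8.06,7.12,-4],[0,0,0],-1],[[8.06,7.12,-4],[0,0,0],-1],[[8.06,7.12,-3.2],[0,0,0],-1],[[8.06,7.12,-2.4],[0,0,0],-1],[[8.06,7.12,-1.7],[0,0,0],-1],[[8.06,7.12,-1.1],[0,0,0],-1],[[8.06,7.12,-0.7],[0,0,0],-1],[[8.06,7.12,-0.5],[0,0,0],-1],[[8.06,7.12,-0.42],[0,0,0],-1],[[8.06,7.12,-0.36],[0,0,0],-1],[[8.06,7.12,-0.36],[0,0,0],-1]]}}

```text
t: 20.1
eef_pos: [0.6356, -0.1318, 0.1152]
tool_rot: [0.0, 1.0, -0.0, 0.0]
contact_force: [-5.5, 1.1, 8.6]
gripper_width: 0.316
```

```bash
python3 w.py .461 .301 .200; python3 - <<'E'
from h import *
c=cam("side");cv2.imwrite("pics/g8.png",cv2.resize(c["color"][120:340,300:500,::-1],None,fx=2.7,fy=2.7))
E
```

```text
t 20.1 pos [ 0.6356 -0.1318  0.1152] F [-5.5  1.1  8.6] w 0.316 tips 0.0726
xaxis [ 1.e+00 -6.e-04  3.e-04] zaxis [ 3.e-04 -5.e-04 -1.e+00] shift units [ -6.99 -17.31  -3.4 ] q [ 0.35  0.67 -0.34  1.73  0.3   0.78 -0.13]
```

View pics/g8.png

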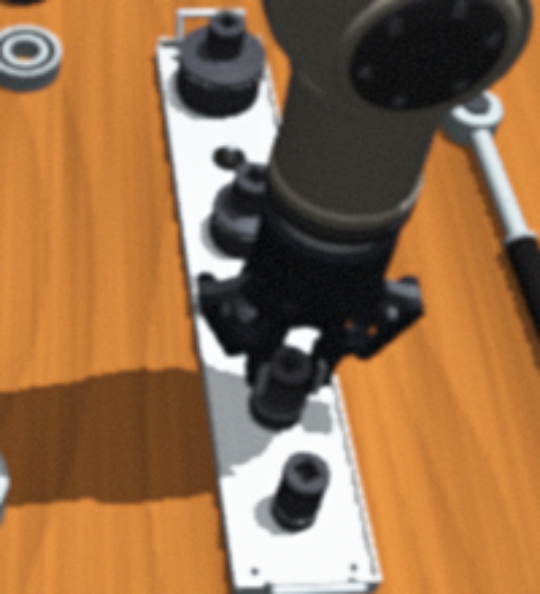

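Request:
{"name": "apply_moves", "arguments": {"moves": [[[0,0,0],[0,0,0],0.4],[[0,0,0],[0,0,0],0.4],[[0,0,0],[0,0,0],0.4],[[0,0,0],[0,0,0],0.4],[[0,0,0],[0,0,0],0.4],[[0,0,-1],[0,0,0],0.4],[[0,0,-2.5],[0,0,0],0.4],[[0,0,-3.8],[0,0,0],0.4],[[-1.4,-2,-4.2],[0,0,0],0.4],[[-2.4,-4,-4.2],[0,0,0],0.4],[[-3.2,-6,-4.2],[0,0,0],0.4],[[-4,-8,-4.2],[0,0,0],0.4],[[-4.8,-10,-4.2],[0,0,0],0.4],[[-5.5,-12,-4.2],[0,0,0],0.4],[[-6.2,-14,-4.2],[0,0,0],0.4],[[-6.7,-16,-4.2],[0,0,0],0.4],[[-6.99,-17.31,-4.2],[0,0,0],0.4],[[-6.99,-17.31,-4.2],[0,0,0],0.4],[[-6.99,-17.31,-4.2],[0,0,0],0.4],[[-6.99,-17.31,-4.2],[0,0,0],0.4]]}}

```text
t: 22.65
eef_pos: [0.4616, 0.2994, 0.2183]
tool_rot: [0.0, 1.0, -0.001, 0.0]
contact_force: [0.8, -0.8, 0.1]
gripper_width: 0.698
```

```bash
python3 w.py .461 .301 .117; python3 - <<'E'
from h import *
for n in("side","top"):
  c=cam(n);cv2.imwrite(f"pics/{n}9.png",c["color"][:,:,::-1])
E
```

```text
t 22.65 pos [0.4616 0.2994 0.2183] F [ 0.8 -0.8  0.1] w 0.698 tips 0.0726
xaxis [ 1.0e+00 -2.8e-03  1.0e-04] zaxis [ 0.    -0.001 -1.   ] shift units [-0.03 -0.07  4.05] q [-0.28  0.42 -0.51  1.91  0.27  0.88 -0.93]
```

View pics/side9.png

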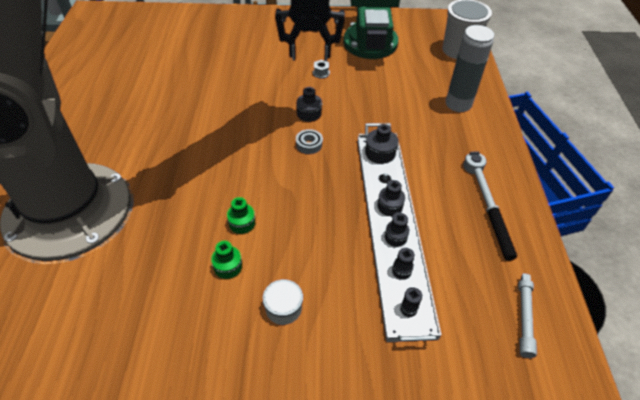

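View pics/top9.png

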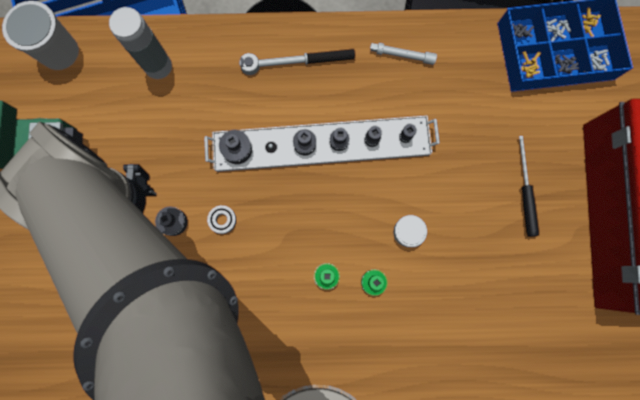

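Request:
{"name": "apply_moves", "arguments": {"moves": [[[0,0,1],[0,0,0],0.4],[[0,0,2],[0,0,0],0.4],[[0,0,3],[0,0,0],0.4],[[0,0,3.7],[0,0,0],0.4],[[0,0,4.05],[0,0,0],0.4],[[0,0,4.05],[0,0,0],0.4],[[0,0,4.05],[0,0,0],0.4],[[0,0,4.05],[0,0,0],-1],[[0,0,4.05],[0,0,0],-1],[[0,0,4.05],[0,0,0],-1],[[0,0,4.05],[0,0,0],-1],[[0,0,4.05],[0,0,0],-1],[[0,0,4.05],[0,0,0],-1]]}}

```text
t: 24.38
eef_pos: [0.461, 0.3012, 0.1178]
tool_rot: [-0.0, 1.0, -0.0, 0.0]
contact_force: [-2.1, -0.9, 5.3]
gripper_width: 0.319
```

```bash
python3 w.py .6218 .0892 .127
```

```text
t 24.375 pos [0.461  0.3012 0.1178] F [-2.1 -0.9  5.3] w 0.319 tips 0.0726
xaxis [ 1.e+00 -4.e-04  6.e-04] zaxis [ 6.e-04  2.e-04 -1.e+00] shift units [ 6.43  8.48 -0.36] q [-0.34  0.57 -0.45  1.97  0.37  0.69 -1.02]
```

Request:
{"name": "apply_moves", "arguments": {"moves": [[[0,0,-1.5],[0,0,0],-1],[[0,0,-3.2],[0,0,0],-1],[[0,0,-4.2],[0,0,0],-1],[[0.8,1,-4.2],[0,0,0],-1],[[2,2.6,-4.2],[0,0,0],-1],[[3.2,4.2,-4.2],[0,0,0],-1],[[4.4,5.8,-4.2],[0,0,0],-1],[[5.6,7.4,-4.2],[0,0,0],-1],[[6.43,8.5,-4.2],[0,0,0],-1],[[6.43,8.5,-4.2],[0,0,0],-1],[[6.43,8.5,-4.2],[0,0,0],-1],[[6.43,8.5,-4.2],[0,0,0],-1]]}}

```text
t: 25.88
eef_pos: [0.6207, 0.0897, 0.2218]
tool_rot: [-0.0, 1.0, 0.001, -0.001]
contact_force: [0.6, 0.1, -5.4]
gripper_width: 0.309
```

```bash
python3 w.py .6218 .0887 .127; python3 - <<'E'
from h import *
z=get_obs()["eef_pos"][2]-.1178
for n in("side","top"):
    c=cam(n); cv2.imwrite(f"pics/{n}10.png",c["color"][:,:,::-1])
    for r in silhouettes(n,"socket_d"):
        P=onz(c,r["pixel"],z+.03)
        if abs(P[0]-.62)<.04 and abs(P[1]-.089)<.04: print(n,np.round(r["pixel"]),fit(c,r["mask"],"d",z,P[:2]))
    
E
```

```text
t 25.875 pos [0.6207 0.0897 0.2218] F [ 0.6  0.1 -5.4] w 0.309 tips 0.0726
xaxis [ 1.      0.0017 -0.0011] zaxis [-1.1e-03  5.0e-04 -1.0e+00] shift units [0.05 0.04 3.79] q [ 0.08  0.52 -0.44  1.73  0.26  0.95 -0.46]
side [137. 394.] (array([0.61954521, 0.08485321]), np.float64(0.8444816053511706))
```

View pics/side10.png

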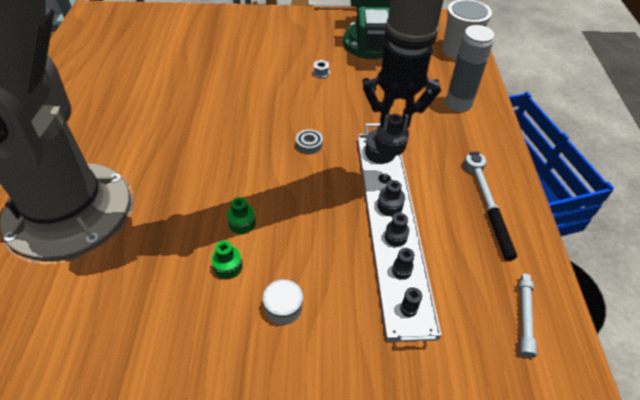

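Request:
{"name": "apply_moves", "arguments": {"moves": [[[0,0,0.8],[0,0,0],-1],[[0,0,1.6],[0,0,0],-1],[[0,0,2.3],[0,0,0],-1],[[0,0,2.8],[0,0,0],-1],[[0,0,3.2],[0,0,0],-1],[[0,0,3.5],[0,0,0],-1],[[0,0,3.7],[0,0,0],-1],[[0,0,3.8],[0,0,0],-1],[[0,0,3.84],[0,0,0],-1],[[0,0,3.84],[0,0,0],-1]]}}

```text
t: 27.32
eef_pos: [0.6217, 0.0885, 0.128]
tool_rot: [0.0, 1.0, -0.0, 0.0]
contact_force: [-4.6, -1.9, 6.8]
gripper_width: 0.313
```

```bash
python3 w.py .6218 .0887 .127; python3 - <<'E'
from h import *
c=cam("side");cv2.imwrite("pics/g11.png",cv2.resize(c["color"][80:280,300:500,::-1],None,fx=3,fy=3))
E
```

```text
t 27.325 pos [0.6217 0.0885 0.128 ] F [-4.6 -1.9  6.8] w 0.313 tips 0.0726
xaxis [ 1.e+00 -7.e-04  5.e-04] zaxis [ 5.e-04 -6.e-04 -1.e+00] shift units [ 0.   -0.01  0.04] q [ 0.05  0.64 -0.4   1.78  0.33  0.79 -0.51]
```

View pics/g11.png

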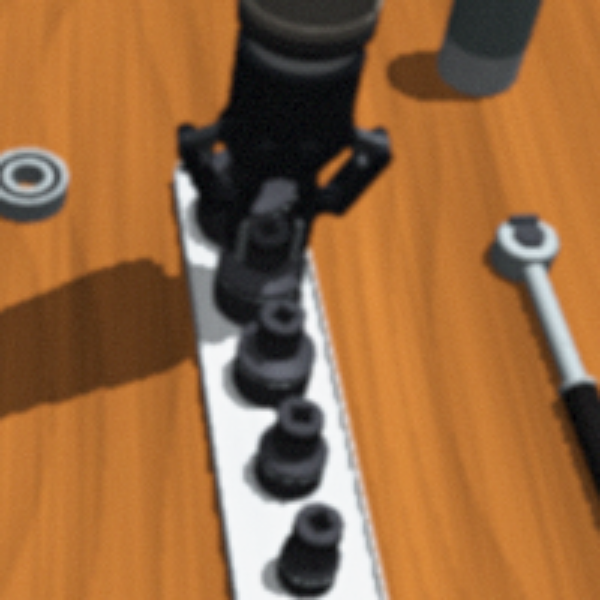

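Seated on contact at the expected height (0.128). Release and retreat back clear of the tray.

Request:
{"name": "apply_moves", "arguments": {"moves": [[[0,0,0],[0,0,0],0.4],[[0,0,0],[0,0,0],0.4],[[0,0,0],[0,0,0],0.4],[[0,0,0],[0,0,0],0.4],[[0,0,0],[0,0,0],0.4],[[0,0,-1],[0,0,0],0.4],[[0,0,-2.5],[0,0,0],0.4],[[0,0,-4],[0,0,0],0.4],[[0,-2,-5],[0,0,0],0.4],[[-1,-4,-5.5],[0,0,0],0.4],[[-2,-6,-5.5],[0,0,0],0.4],[[-3,-8,-5.5],[0,0,0],0.4],[[-4,-9,-5.5],[0,0,0],0.4],[[-4,-9,-5.5],[0,0,0],0.4],[[-4,-9,-5.5],[0,0,0],0.4],[[-4,-9,-5.5],[0,0,0],0.4]]}}

```text
t: 29.38
eef_pos: [0.5229, 0.3119, 0.2635]
tool_rot: [0.0, 1.0, -0.002, 0.0]
contact_force: [-0.2, -0.9, 0.1]
gripper_width: 0.7
```

```bash
python3 - <<'E'
from h import *
exp={"largest":(.6185,.163),"d":(.6218,.0892),"c":(.6264,.0163),"b":(.6303,-.0583),"a":(.6357,-.1318),"smallest":(.640,-.206)}
for n in("side","top"):
    c=cam(n); cv2.imwrite(f"pics/{n}12.png",c["color"][:,:,::-1])
    cv2.imwrite(f"pics/{n}12z.png",cv2.resize(c["color"][(90 if n=="side" else 100):(350 if n=="side" else 190),(320 if n=="side" else 190):(480 if n=="side" else 450),::-1],None,fx=2.3 if n=="side" else 3,fy=2.3 if n=="side" else 3,interpolation=cv2.INTER_CUBIC))
    D=silhouettes(n,"socket_a")+silhouettes(n,"socket_smallest")+silhouettes(n,"socket_largest")
    for s,e in exp.items():
        for r in D:
            P=onz(c,r["pixel"],.045)
            if np.hypot(*(P[:2]-e))<.025:
                for z0 in(.01,.02):
                    x,i=fit(c,r["mask"],s,z0,e); print(n,s,z0,np.round(x,3),round(i,2))
                break
        else: print(n,s,"none")
print(get_obs()["t"])
E
```

```text
side largest 0.01 [0.616 0.165] 0.79
side largest 0.02 [0.614 0.155] 0.77
side d 0.01 [0.621 0.088] 0.82
side d 0.02 [0.619 0.079] 0.79
side c 0.01 [0.625 0.015] 0.84
side c 0.02 [0.624 0.007] 0.82
side b 0.01 [ 0.631 -0.06 ] 0.88
side b 0.02 [ 0.629 -0.068] 0.86
side a 0.01 [ 0.635 -0.133] 0.89
side a 0.02 [ 0.633 -0.139] 0.87
side smallest 0.01 [ 0.639 -0.208] 0.92
side smallest 0.02 [ 0.637 -0.214] 0.89
top largest 0.01 [0.62  0.165] 0.94
top largest 0.02 [0.618 0.163] 0.93
top d 0.01 [0.624 0.089] 0.88
top d 0.02 [0.621 0.087] 0.87
top c 0.01 [0.628 0.017] 0.93
top c 0.02 [0.626 0.017] 0.9
top b 0.01 [ 0.633 -0.058] 0.85
top b 0.02 [ 0.63  -0.057] 0.84
top a 0.01 [ 0.637 -0.131] 0.94
top a 0.02 [ 0.635 -0.13 ] 0.93
top smallest 0.01 [ 0.641 -0.203] 0.9
top smallest 0.02 [ 0.64  -0.202] 0.88
29.775
```

View pics/side12z.png

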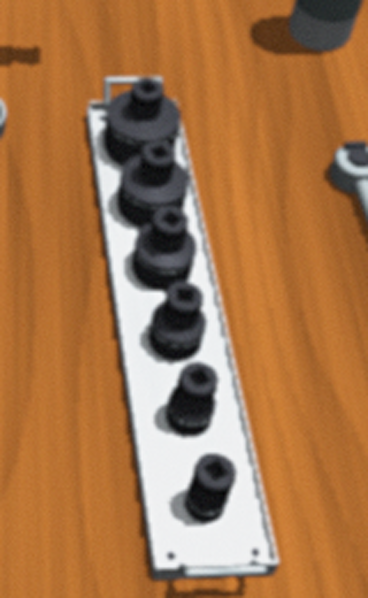

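View pics/top12.png

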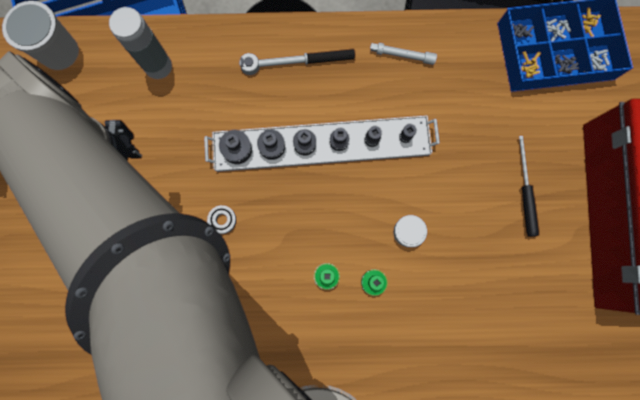

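All six stand upright in one row by size. In both cameras the heights fit best at the seated position, 10 mm above the bench. The arm is clear of everything, so I am handing in.

```bash
python3 -c "
from station import *
print(hand_in())"
```

```text
the job is handed in; nothing more can be done
None
```

All four loose sockets are on the tray, and the row now runs largest, d, c, b, a, smallest. I gripped each one by its neck, lowered it over its post until it touched the tray, and released it. The job was handed in at about 30 s of the 90 s allowed.

**Placement:** In the last pictures from both cameras all six sockets stand upright. Each of the four is within about 3 mm of its measured post position. At contact, each gripper height matched a socket standing on the plate to within about 0.5 mm.

**Seated height:** For every socket, the outline fit was better at the plate's height (10 mm above the bench) than 10 mm higher. The margin was small, so the gripper heights are the stronger evidence.

**Forces and other items:** The vertical force was never above about 11 N in the readings at the end of each move. The end sockets still measure within about 3 mm of where they stood at the start. The green look-alikes were not touched.

**Disagreements:** The two cameras differ by 2–5 mm on positions, so I used their average. In its first pass on the top picture, the detection network missed socket c. That picture's fit also slightly favoured a different size for b and d. The side camera's fits and the enlarged crops settled which socket was which.

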